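# Stack the empty tote on the tote of nuts

### The arm

A 6-joint arm with a two-finger parallel gripper is mounted at the origin on the work surface. World frame = base frame: x ahead of the robot, y to its left, z up, the work surface at z = 0. Lengths are in m, angles in rad, forces in N, time in s.
With the tool pointing down it reaches from about 0.35 to 0.975 m from the base axis. Payload 4.9 kg.
Tool frame: the origin (TCP) lies at the very end of the fingers, on their centre line; the grasp point (between the pads) lies 19 mm behind it; z points along the fingers, x is the direction in which the jaws open and shut, and the axes are right-handed (so a half turn about z gives the same grasp; the last joint's range is limited). The gripper opens to 85 mm and grips with 20 to 120 N. Pads are 22 mm wide; open, the fingers measure 114 mm over their backs; the gripper's body (76 mm by 85 mm) begins 54 mm behind the grasp point. The pads swing forward as they close: fully open they stand 13 mm farther back than shut.
Start: joints at [1.134, 0.053, 1.613, -0, 1.476, -0.119], TCP at [0.195, 0.594, 0.231] pointing down, gripper open.
Joint ranges: [-3.01, 3.01], [-1.01, 2.22], [0.06, 2.58], [-1.02, 4.17], [0.09, 2.62], [-3.14, 3.14]. Speed limits (rad/s): [2.57, 2.57, 3.14, 3.14, 3.14, 3.14].

### API

Orientations are given as a rotation vector (axis times angle).
In Python, from station import ctrl, get_image, calibration, job gives the robot as it stands.
- The arm moves only by the tool jog_arm, never from a script. Its argument "deltas" is a list of rows, each a list of 3 entries, a list of its own where there are three numbers: the turn, a rotation vector about the tool's x, y, z in degrees, then the shift along the tool's x, y, z in m, then the finger opening in m, from 0 to 0.0854. In form: [[[ax, ay, az], [tx, ty, tz], gripper], ...]. A call has 1 to 12 rows; each row is the pose to reach, as a shift and turn from the pose commanded when the call began, along the tool's axes at that moment; what a row does not reach only later rows make up. A row lasts 1/12 s, in which the tool goes at most 41.7 mm and 7.16 degrees, less where a joint would pass 70% of its speed; a pose out of reach is approached as far as the arm can. A call with a gripper value outside its range is refused whole. The fingers move at their own pace and stop on an object; "squeeze" is the grip in N (left out, the last holds). Time passes only in rows, so rows that repeat a pose let the fingers close. It gives the time, the measured TCP pose, the force and the opening at its end, in the units of the state.
- ctrl.get_obs(): the state, without advancing time (a new reading comes with each control period).
- get_image(name): name is "side" or "top" or "wrist"; returns the picture (384x512x3 uint8, red, green, blue); there is no depth.
- calibration(name): a dict with "mtx" (3x3 intrinsics, pixels), "origin" and "rotation" of the camera in the world; the wrist camera has in their place "tool_from_camera" (4x4, takes a point from camera to tool coordinates, whose origin is the TCP and whose axes are the tool frame's). Camera axes: x right, y up, looking along -z (the intrinsics and any distortion apply to the point x, -y, -z); pixel columns grow to the right and rows downward; lengths in m; the calibration is good to about 2 mm. A picture is of the moment at which its call begins: read the wrist's pose just before it. calibration takes no time and is no camera call.
- job.finish_job(): hands the job in, once; it reports no verdict.
The state is a dict: "t": time; "q": joint angles; "dq": joint speeds; "effort": joint torques, N m; "tool_pos": TCP position; "tool_rot": TCP orientation; "contact_force": force on the tool from outside, world axes, zero at the start; "wrist_torque": the same for the moment, N m; "opening": finger opening in m.
Only numpy, scipy, OpenCV 4.12 (cv2) and the standard library are available. Lean on these libraries where they do the work, as an engineer would, in place of code of your own. Each camera call takes 0.05 s, during which the arm holds its last target.

### The job

Lift the empty grey tote and set it squarely on top of the matching tote that holds the nuts, turned end for end against it (pull lips at opposite ends), so that it stands level on the ledges inside the lower rim instead of nesting down onto the nuts. Leave the tote of nuts standing where it is, and let go.

Things in the scene. Friction and masses are not known exactly. Their poses are not given: they have to be found in the camera images.
- empty_tote: Empty grey plastic tote, 192 long (x) x 120 wide (y) x 75 mm high, 0.2-0.33 kg. Origin: centre of underside, z up. Rim band all round: 10 mm thick, vertical, z 53 to 75 mm; walls slope in below it to a 150 x 80 mm base. Pinch it across a long side's rim (centre y = +-55 mm) at x = 4 to 30 mm, one finger inside: inner face is free of flutes from x = -12 to 44 mm. Pull lip at the +x end.
- empty_tote_lip (a point): Top centre of the empty tote's pull lip, at x = 107, y = 0, z = 75 mm in the tote's frame, same axes. The lip is a flat tab 70 mm wide, 5 mm thick, standing out 23 mm from the rim at the tote's +x end only.
- nut_tote: Tote of the same shape, size and frame as the empty one, lip also at its +x end, with nine hexagon nuts lying on its floor (to 16 mm high); 1.6 kg. Both totes' long sides have inward flutes at x = 58 and -26 mm, 28 mm long, each topped by a flat ledge 5 mm below the rim top. Lips at the same end: flutes match and the upper tote nests, 34 mm up. Opposite ends: it stands on the ledges, 70 mm up.
- seat (a point): Centre of the nut tote at ledge height, 70 mm above its origin, same axes: where the empty tote's origin rests when stacked. Its base (150 x 80 mm) then sits 5 mm down inside the rim opening (172 x 100 mm): about 10 mm play each way. Ledges are 22 mm long and reach in to 27 mm from the centre line.

How it is judged:
At the end, for the whole second after the job is handed in: The empty tote stands on the nut tote's ledges, its underside 64 to 76 mm above the other's, within 15 mm of centred along each axis, lips at opposite ends, long axes within 12 degrees of parallel, both totes level within 4 degrees, the nut tote on the countertop, everything at rest (x of empty_tote in the frame of nut_tote between -0.015 and 0.015 m and y of empty_tote in the frame of nut_tote between -0.015 and 0.015 m and z of empty_tote in the frame of nut_tote between 0.064 and 0.076 m and x of empty_tote_lip in the frame of nut_tote below -0.08 m and angle between the x axis of empty_tote and the x axis of nut_tote, either way round below 0.21 rad and angle between each of empty_tote, nut_tote's own z axis and vertical below 0.07 rad and height (world z) of nut_tote below 0.006 m and linear speed of empty_tote below 0.02 m/s and angular speed of empty_tote below 0.1 rad/s); the robot touches nothing.
It fails at once if the tote of nuts is shifted more than 40 mm from where it stood (distance of nut_tote from where it was at the start of the episode above 0.04 m).
It also fails if it takes over 48 s, if anything falls off the work surface, if the arm or the gripper's body presses on something with over 40 N, if the wrist force passes 120 N, or if a joint passes its speed limit or range.

## Working session

There is one attempt and no reset: what is moved stays moved. The work goes in short steps, Python scripts to look and compute and a tool call to move; the robot and the scene stay as the last step left them, time stands still between calls to the robot, and variables do not carry over. Pictures are saved under pics/ and viewed, and the job is handed in when it is done.

Besides the shell and the picture viewer there is one more tool, called as name([rows], argument=value, ...), one row to a line, values as JSON. jog_arm: Moves the arm, as the interface text tells. Its arguments: {"type":"object","properties":{"deltas":{"type":"array","items":{"type":"array"}},"squeeze":{"type":"number"}},"required":["deltas"]}

```bash
mkdir -p pics; python3 - <<'E'
from station import ctrl,get_image,calibration
import cv2
o=ctrl.get_obs();print({k:o[k] for k in('t','tool_pos','tool_rot','opening')})
for n in('side','top'):
    cv2.imwrite(f'pics/{n}0.png',get_image(n)[:,:,::-1]);c=calibration(n);print(n,c)
print(calibration('wrist'))
E
```

```text
{'t': 0.0, 'tool_pos': array([0.19502901, 0.59314355, 0.23007736]), 'tool_rot': array([ 2.5441328 ,  1.84139862, -0.002777  ]), 'opening': 0.0856337354187066}
side {'mtx': array([[376.786987  ,   0.        , 252.33808735],
       [  0.        , 376.786987  , 195.24639392],
       [  0.        ,   0.        ,   1.        ]]), 'origin': array([0.43855333, 0.64541839, 0.7189683 ]), 'rotation': array([ 0.13295672, -1.1498937 , -2.72410261])}
top {'mtx': array([[478.81955248,   0.        , 262.06356412],
       [  0.        , 478.81955248, 182.59694441],
       [  0.        ,   0.        ,   1.        ]]), 'origin': array([ 0.40635979, -0.02819068,  1.07854579]), 'rotation': array([ 0.17560191, -0.12975872, -1.58975362])}
{'mtx': array([[339.28344118,   0.        , 256.79971513],
       [  0.        , 339.28344118, 198.52739778],
       [  0.        ,   0.        ,   1.        ]]), 'tool_from_camera': array([[ 9.99999588e-01, -7.84023432e-04,  4.58090926e-04,
         1.62536037e-04],
       [-5.94063880e-04, -9.46412034e-01, -3.22961158e-01,
        -8.37830399e-02],
       [ 6.86751880e-04,  3.22960753e-01, -9.46412109e-01,
        -1.43652391e-01],
       [ 0.00000000e+00,  0.00000000e+00,  0.00000000e+00,
         1.00000000e+00]])}
```

View pics/top0.png

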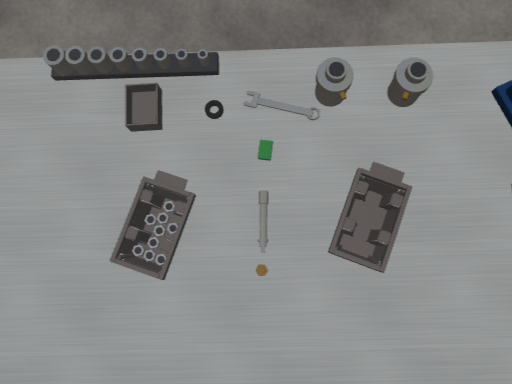

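View pics/side0.png

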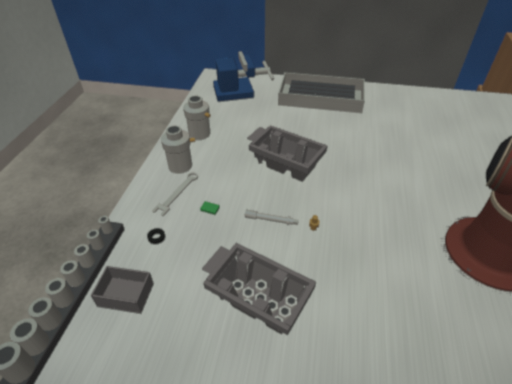

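```bash
cat > h.py <<'E'
import numpy as np,cv2
from scipy.spatial.transform import Rotation as R
from station import ctrl,get_image,calibration
def cam(n,obs=None):
    c=calibration(n)
    if n=='wrist':
        T=np.array(c['tool_from_camera']);Rt=R.from_rotvec(obs['tool_rot']).as_matrix()
        return c['mtx'],Rt@T[:3,3]+obs['tool_pos'],Rt@T[:3,:3]
    return c['mtx'],np.array(c['origin']),R.from_rotvec(c['rotation']).as_matrix()
def ray(C,uv,z):
    K,o,Rm=C
    uv=np.atleast_2d(np.array(uv,float))
    d=np.c_[(uv[:,0]-K[0,2])/K[0,0],-(uv[:,1]-K[1,2])/K[1,1],-np.ones(len(uv))]@Rm.T
    return o+d*((z-o[2])/d[:,2])[:,None]
def proj(C,p):
    K,o,Rm=C
    c=(np.atleast_2d(p)-o)@Rm
    return np.c_[K[0,2]+K[0,0]*c[:,0]/-c[:,2],K[1,2]+K[1,1]*c[:,1]/c[:,2]]
E
python3 - <<'E'
from h import *
im=cv2.imread('pics/top0.png')
a=cv2.resize(im[160:285,100:205],None,fx=4,fy=4,interpolation=cv2.INTER_CUBIC)
b=cv2.resize(im[155:280,320:425],None,fx=4,fy=4,interpolation=cv2.INTER_CUBIC)
cv2.imwrite('pics/crop0.png',np.clip(np.hstack([a[:,:400],b[:,:400]])*1.6,0,255).astype('uint8'))
C=cam('top');print(calibration('top').keys())
g=im.max(2);m=(g<125).astype('uint8')
hsv=cv2.cvtColor(im,cv2.COLOR_BGR2HSV)
n,l,s,c=cv2.connectedComponentsWithStats(cv2.morphologyEx(m,cv2.MORPH_CLOSE,np.ones((3,3))))
for i in range(1,n):
    if s[i,4]>1500: 
        q=(l==i).astype('uint8')
        q=cv2.morphologyEx(q,cv2.MORPH_CLOSE,np.ones((15,15)))
        cn=max(cv2.findContours(q,0,1)[0],key=cv2.contourArea)
        print(s[i],c[i]); r=cv2.minAreaRect(cn); B=cv2.boxPoints(r);print(B.round(1).tolist());W=ray(C,B,.075);print(W.round(4).tolist(), np.linalg.norm(W[1]-W[0]),np.linalg.norm(W[2]-W[1]))
E
```

```text
dict_keys(['mtx', 'origin', 'rotation'])
[    0     0   512    81 29584] [225.39730936  30.32135614]
[[-0.0, 0.0], [511.0, 0.0], [511.0, 80.0], [0.0, 80.0]]
[[1.0586, 0.6065, 0.075], [1.0101, -0.5749, 0.075], [0.8178, -0.5518, 0.075], [0.8576, 0.5893, 0.075]] 1.1823883617490532 0.19373023352978372
[ 125   83   38   49 1774] [143.46786922 106.78523112]
[[125.0, 83.0], [162.0, 83.0], [162.0, 131.0], [125.0, 131.0]]
[[0.8404, 0.3023, 0.075], [0.8375, 0.2186, 0.075], [0.7253, 0.2164, 0.075], [0.7279, 0.2985, 0.075]] 0.08384175063390059 0.11222079192244244
[ 328  162   85  111 5828] [371.04547014 216.69492107]
[[326.29998779296875, 253.3000030517578], [359.70001220703125, 156.3000030517578], [417.0, 176.0], [383.70001220703125, 273.0]]
[[0.4511, -0.1308, 0.075], [0.6554, -0.2117, 0.075], [0.6088, -0.3299, 0.075], [0.4085, -0.2456, 0.075]] 0.2197599650807663 0.1270030604402156
[ 110  170   86  110 5670] [154.03227513 225.07142857]
[[108.9000015258789, 260.79998779296875], [145.3000030517578, 163.8000030517578], [200.10000610351562, 184.3000030517578], [163.6999969482422, 281.3999938964844]]
[[0.4459, 0.3228, 0.075], [0.6524, 0.2514, 0.075], [0.6037, 0.1318, 0.075], [0.4013, 0.2067, 0.075]] 0.21851335226706586 0.12913358078721668
```

View pics/crop0.png

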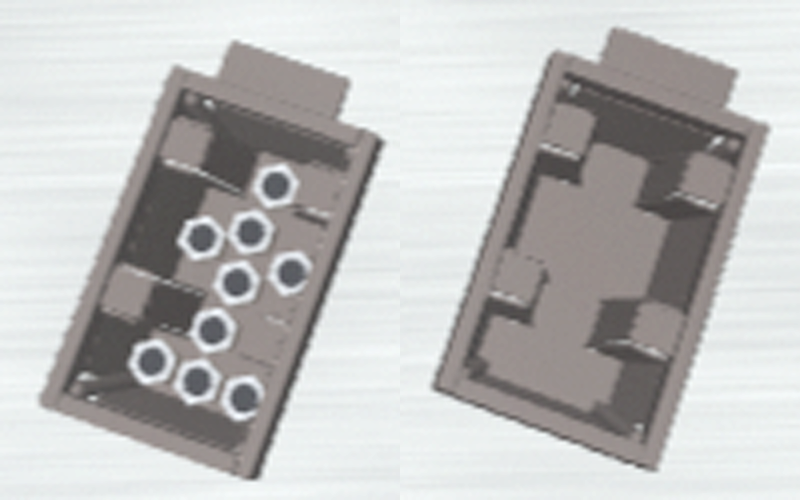

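```bash
python3 - <<'E'
from h import *
C=cam('top')
M=np.array([[96,60],[96,-60],[-96,-60],[-96,60]])/1e3
for nm,o,P in(('nut',(100,160),[(170,66),(372,132),(240,476),(40,403)]),('empty',(320,155),[(155,52),(368,125),(257,468),(33,386)])):
    uv=(np.array(P)+.5)/4-.5+o
    W=ray(C,uv,.075)[:,:2]; c=W.mean(0)
    L=np.linalg.norm(np.roll(W,-1,0)-W,axis=1)
    r,rs=R.align_vectors(np.c_[W-c,np.zeros(4)],np.c_[M,np.zeros(4)])
    print(nm,W.round(4).tolist(),L.round(4),c.round(4),np.degrees(r.as_rotvec()).round(2),rs)
E
```

```text
nut [[0.6251, 0.2577], [0.586, 0.1479], [0.4071, 0.2154], [0.4468, 0.3214]] [0.1166 0.1912 0.1132 0.1893] [0.5163 0.2356] [  0.     0.   -20.13] 0.00572498977996571
empty [[0.6306, -0.2075], [0.5879, -0.3169], [0.4113, -0.2463], [0.4555, -0.1341]] [0.1175 0.1903 0.1205 0.1899] [ 0.5213 -0.2262] [  0.     0.   -22.02] 0.0030673453621886822
```

```bash
cat >> h.py <<'E'
def Rt(psi): return R.from_euler('z',psi,degrees=True)*R.from_matrix(np.diag([1.,-1,-1]))
def delta(pos,psi,obs=None):
    o=obs or ctrl.get_obs(); r=R.from_rotvec(o['tool_rot'])
    t=r.inv().apply(np.array(pos)-o['tool_pos']); a=np.degrees((r.inv()*Rt(psi)).as_rotvec())
    x=r.as_matrix()[:,0]
    print('t',round(o['t'],2),'now',o['tool_pos'].round(4),'psi',np.degrees(np.arctan2(x[1],x[0])).round(2),'zaxis',r.as_matrix()[:,2].round(4),'open',round(o['opening'],4),'F',np.round(o['contact_force'],1),'q',np.round(o['q'],2))
    print('  turn',a.round(2).tolist(),'shift',t.round(4).tolist())
E
python3 - <<'E'
from h import *
c=np.array([.5213,-.2262]);g=R.from_euler('z',-22.0,degrees=True).apply([.012,.055,0])[:2]+c
print(g)
delta([.553,-.18,.23],-112)
p0=np.array([.195,.593,.23]);p1=np.array([.553,-.18,.23])
delta(p0+(p1-p0)/3,71.8-61)
E
```

```text
[ 0.55302957 -0.17970017]
t 0.1 now [0.1951 0.5932 0.2302] psi 71.79 zaxis [-8.0e-04 -1.7e-03 -1.0e+00] open 0.0856 F [ 0.2 -0.4 -0. ] q [ 1.13  0.05  1.61  0.    1.48 -0.12]
  turn [-0.17, -0.02, -176.21] shift [-0.6226, 0.5816, 0.0012]
t 0.1 now [0.1951 0.5932 0.2302] psi 71.79 zaxis [-8.0e-04 -1.7e-03 -1.0e+00] open 0.0856 F [ 0.2 -0.4 -0. ] q [ 1.13  0.05  1.61  0.    1.48 -0.12]
  turn [0.04, 0.1, 60.99] shift [-0.2077, 0.1939, 0.0005]
```

jog_arm([
  [[0, 0, 4], [-0.014, 0.013, 0], 0.085],
  [[0, 0, 10], [-0.034, 0.032, 0], 0.085],
  [[0, 0, 16], [-0.055, 0.051, 0], 0.085],
  [[0, 0, 22], [-0.075, 0.07, 0], 0.085],
  [[0, 0, 28], [-0.096, 0.09, 0], 0.085],
  [[0, 0, 34], [-0.116, 0.108, 0], 0.085],
  [[0, 0, 40], [-0.136, 0.127, 0], 0.085],
  [[0, 0, 46], [-0.157, 0.146, 0], 0.085],
  [[0, 0, 52], [-0.177, 0.165, 0], 0.085],
  [[0, 0, 58], [-0.198, 0.185, 0], 0.085],
  [[0, 0, 61], [-0.208, 0.194, 0], 0.085],
])

```text
t: 1.02
tool_pos: [0.3152, 0.3331, 0.2308]
tool_rot: [3.127, 0.285, -0.0]
contact_force: [-0.4, -0.1, 0.6]
opening: 0.0848
```

```bash
python3 - <<'E'
from h import *
p0=np.array([.195,.593,.23]);p1=np.array([.553,-.18,.23])
delta(p0+(p1-p0)*2/3,71.8-122)
E
```

```text
t 1.02 now [0.3152 0.3331 0.2308] psi 10.43 zaxis [-0.     -0.0013 -1.    ] open 0.0848 F [-0.4 -0.1  0.6] q [ 0.65 -0.36  1.98 -0.    1.52  0.47]
  turn [0.07, -0.02, 60.63] shift [0.0702, 0.2727, 0.0011]
```

jog_arm([
  [[0, 0, 4], [0.005, 0.018, 0], 0.085],
  [[0, 0, 10], [0.012, 0.045, 0], 0.085],
  [[0, 0, 16], [0.018, 0.072, 0], 0.085],
  [[0, 0, 22], [0.025, 0.098, 0], 0.085],
  [[0, 0, 28], [0.032, 0.125, 0], 0.085],
  [[0, 0, 34], [0.039, 0.152, 0], 0.085],
  [[0, 0, 40], [0.046, 0.179, 0], 0.085],
  [[0, 0, 46], [0.053, 0.206, 0], 0.085],
  [[0, 0, 52], [0.06, 0.233, 0], 0.085],
  [[0, 0, 57], [0.066, 0.256, 0], 0.085],
  [[0, 0, 60.5], [0.07, 0.273, 0], 0.085],
])

```text
t: 1.93
tool_pos: [0.4348, 0.0786, 0.2308]
tool_rot: [2.846, -1.328, -0.001]
contact_force: [-0.4, 0.7, 0.5]
opening: 0.0849
```

```bash
python3 - <<'E'
from h import *
delta([.553,-.18,.23],-112)
E
```

```text
t 1.93 now [0.4348 0.0786 0.2308] psi -50.03 zaxis [-5.e-04 -4.e-04 -1.e+00] open 0.0849 F [-0.4  0.7  0.5] q [ 0.01 -0.41  2.02 -0.    1.53  0.88]
  turn [0.04, -0.02, 61.97] shift [0.2741, 0.0755, 0.0009]
```

jog_arm([
  [[0, 0, 4], [0.018, 0.005, 0], 0.05],
  [[0, 0, 10], [0.045, 0.012, 0], 0.05],
  [[0, 0, 16], [0.072, 0.02, 0], 0.05],
  [[0, 0, 22], [0.098, 0.027, 0], 0.05],
  [[0, 0, 28], [0.125, 0.034, 0], 0.05],
  [[0, 0, 34], [0.152, 0.042, 0], 0.05],
  [[0, 0, 40], [0.179, 0.049, 0], 0.05],
  [[0, 0, 46], [0.206, 0.057, 0], 0.05],
  [[0, 0, 52], [0.233, 0.064, 0], 0.05],
  [[0, 0, 58], [0.258, 0.071, 0], 0.05],
  [[0, 0, 62], [0.274, 0.0755, 0], 0.05],
  [[0, 0, 62], [0.274, 0.0755, 0], 0.05],
])

```text
t: 2.93
tool_pos: [0.5544, -0.18, 0.2304]
tool_rot: [1.757, -2.603, -0.001]
contact_force: [-0.3, 0.3, 1.0]
opening: 0.0499
```

```bash
python3 - <<'E'
from h import *
o=ctrl.get_obs();im=get_image('wrist')
np.savez('w1.npz',pos=o['tool_pos'],rot=o['tool_rot'])
delta([.553,-.18,.23],-112)
cv2.imwrite('pics/w1.png',im[:,:,::-1])
E
```

```text
t 2.98 now [ 0.5539 -0.1784  0.2304] psi -111.77 zaxis [-1.5e-03  9.0e-04 -1.0e+00] open 0.0502 F [0.7 0.4 0.4] q [-0.44 -0.05  1.71  0.    1.48  1.51]
  turn [0.1, 0.01, 0.23] shift [0.0018, 0.0003, 0.0004]
```

View pics/w1.png

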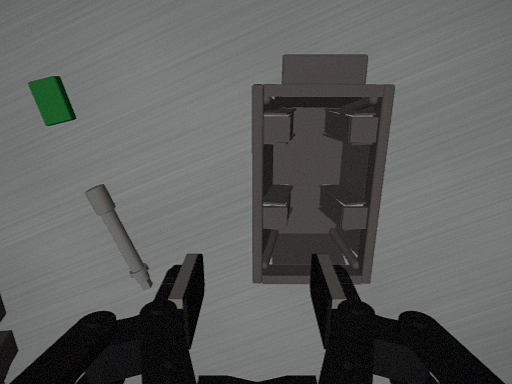

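```bash
python3 - <<'E'
from h import *
im=cv2.imread('pics/w1.png')
a=cv2.resize(im[45:145,245:400],None,fx=5,fy=5,interpolation=cv2.INTER_CUBIC)
b=cv2.resize(im[225:295,245:400],None,fx=5,fy=5,interpolation=cv2.INTER_CUBIC)
cv2.imwrite('pics/w1a.png',np.clip(a*1.8,0,255).astype('uint8'))
cv2.imwrite('pics/w1b.png',np.clip(b*1.8,0,255).astype('uint8'))
E
```

```text
(no output)
```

View pics/w1a.png

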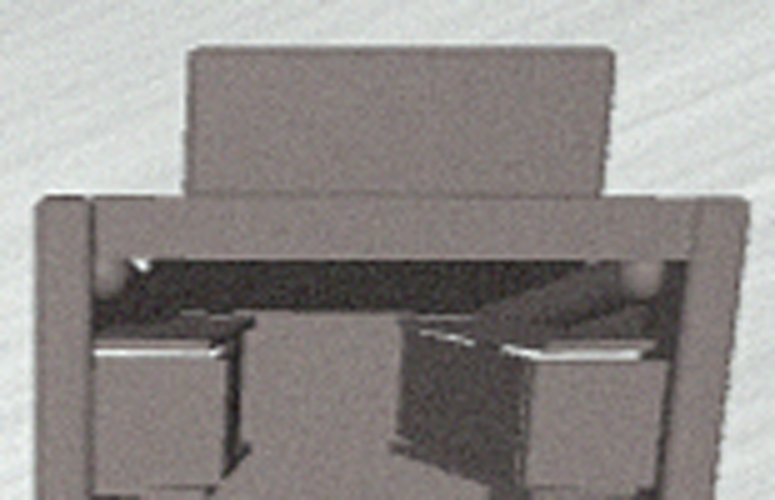

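View pics/w1b.png

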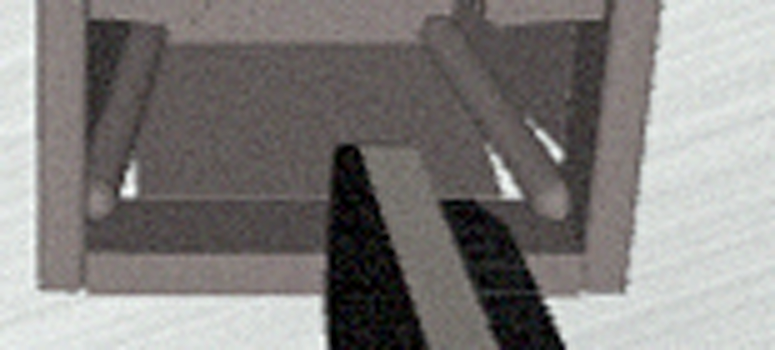

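```bash
python3 - <<'E'
from h import *
d=np.load('w1.npz');o={'tool_pos':d['pos'],'tool_rot':d['rot']}
C=cam('wrist',o)
a=lambda p,o:((np.array(p)+.5)/5-.5+o)
uv=np.vstack([a([(37,198),(749,198)],(245,45)),a([(628,293),(38,290)],(245,225))])
M=np.array([[96,60],[96,-60],[-96,-60],[-96,60]])/1e3
W=ray(C,uv,.075)[:,:2]; c=W.mean(0)
L=np.linalg.norm(np.roll(W,-1,0)-W,axis=1)
r,rs=R.align_vectors(np.c_[W-c,np.zeros(4)],np.c_[M,np.zeros(4)])
y=np.degrees(r.as_rotvec())[2]
print(W.round(4).tolist(),L.round(4),c.round(4),y)
g=R.from_euler('z',y,degrees=True).apply([.012,.055,0])[:2]+c;print(g)
delta([*g,.12],y-90)
E
```

```text
[[0.6313, -0.2069], [0.5869, -0.3172], [0.4082, -0.246], [0.4539, -0.1347]] [0.119  0.1923 0.1203 0.1915] [ 0.5201 -0.2262] -21.98648067157125
[ 0.55178    -0.17969177]
t 2.98 now [ 0.5539 -0.1784  0.2304] psi -111.77 zaxis [-1.5e-03  9.0e-04 -1.0e+00] open 0.0502 F [0.7 0.4 0.4] q [-0.44 -0.05  1.71  0.    1.48  1.51]
  turn [0.1, 0.01, 0.22] shift [0.002, 0.0013, 0.1104]
```

jog_arm([
  [[0, 0, 0.2], [0.002, 0.0013, 0.02], 0.05],
  [[0, 0, 0.2], [0.002, 0.0013, 0.05], 0.05],
  [[0, 0, 0.2], [0.002, 0.0013, 0.085], 0.05],
  [[0, 0, 0.2], [0.002, 0.0013, 0.11], 0.05],
  [[0, 0, 0.2], [0.002, 0.0013, 0.13], 0.05],
  [[0, 0, 0.2], [0.002, 0.0013, 0.15], 0.05],
  [[0, 0, 0.2], [0.002, 0.0013, 0.165], 0.05],
  [[0, 0, 0.2], [0.002, 0.0013, 0.176], 0.05],
  [[0, 0, 0.2], [0.002, 0.0013, 0.183], 0.05],
  [[0, 0, 0.2], [0.002, 0.0013, 0.183], 0.05],
], squeeze=70)

```text
t: 3.82
tool_pos: [0.5509, -0.1777, 0.0467]
tool_rot: [1.76, -2.601, -0.004]
contact_force: [-0.2, -0.1, 0.2]
opening: 0.0507
```

```bash
python3 - <<'E'
from h import *
delta([.55178,-.1797,.047],-112)
for n in('wrist',): cv2.imwrite(f'pics/{n}2.png',get_image(n)[:,:,::-1])
E
```

```text
t 3.82 now [ 0.5509 -0.1777  0.0467] psi -111.84 zaxis [-0.0027  0.0014 -1.    ] open 0.0507 F [-0.2 -0.1  0.2] q [-0.44  0.13  1.86  0.    1.16  1.51]
  turn [0.17, 0.02, 0.16] shift [0.0016, -0.0015, -0.0003]
```

View pics/wrist2.png

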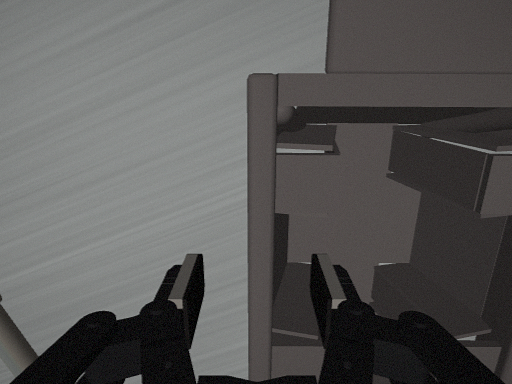

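jog_arm([
  [[0, 0, 0], [0.0015, 0, 0], 0.02],
  [[0, 0, 0], [0.0015, 0, 0], 0.005],
  [[0, 0, 0], [0.0015, 0, 0], 0.005],
  [[0, 0, 0], [0.0015, 0, 0], 0.005],
  [[0, 0, 0], [0.0015, 0, 0], 0.005],
  [[0, 0, 0], [0.0015, 0, 0], 0.005],
  [[0, 0, 0], [0.0015, 0, 0], 0.005],
  [[0, 0, 0], [0.0015, 0, 0], 0.005],
], squeeze=70)

```text
t: 4.53
tool_pos: [0.5525, -0.1805, 0.05]
tool_rot: [-1.758, 2.602, -0.003]
contact_force: [-0.8, 2.5, 5.8]
opening: 0.0087
```

jog_arm([
  [[0, 0, 0], [0, 0, -0.004], 0.005],
  [[0, 0, 0], [0, 0, -0.012], 0.005],
  [[0, 0, 0], [0, 0, -0.024], 0.005],
  [[0, 0, 0], [0, 0, -0.04], 0.005],
  [[0, 0, 0], [0, 0, -0.06], 0.005],
  [[0, 0, 0], [0, 0, -0.085], 0.005],
  [[0, 0, 0], [0, 0, -0.11], 0.005],
  [[0, 0, 0], [0, 0, -0.135], 0.005],
  [[0, 0, 0], [0, 0, -0.155], 0.005],
  [[0, 0, 0], [0, 0, -0.17], 0.005],
  [[0, 0, 0], [0, 0, -0.175], 0.005],
])

```text
t: 5.45
tool_pos: [0.5528, -0.1808, 0.2277]
tool_rot: [-1.757, 2.6, -0.008]
contact_force: [1.5, -1.1, -1.7]
opening: 0.0086
```

```bash
python3 - <<'E'
from h import *
delta([.55178,-.1797,.22],-112);print(ctrl.get_obs()['wrist_torque'])
o=ctrl.get_obs();np.savez('w3.npz',pos=o['tool_pos'],rot=o['tool_rot'])
ims=[get_image(n)[:,:,::-1] for n in('wrist','side')]
for n,i in zip(('wrist3','side3'),ims): cv2.imwrite(f'pics/{n}.png',i)
cv2.imwrite('pics/c3.png',cv2.resize(np.hstack(ims),(800,300)))
E
```

```text
t 5.45 now [ 0.5528 -0.1808  0.2277] psi -111.91 zaxis [ 0.0056 -0.0025 -1.    ] open 0.0086 F [ 1.5 -1.1 -1.7] q [-0.44 -0.05  1.72  0.    1.46  1.51]
  turn [-0.35, -0.01, 0.09] shift [-0.0006, 0.0014, 0.0077]
[ 0.04713101 -0.09810622 -0.03101553]
```

View pics/c3.png

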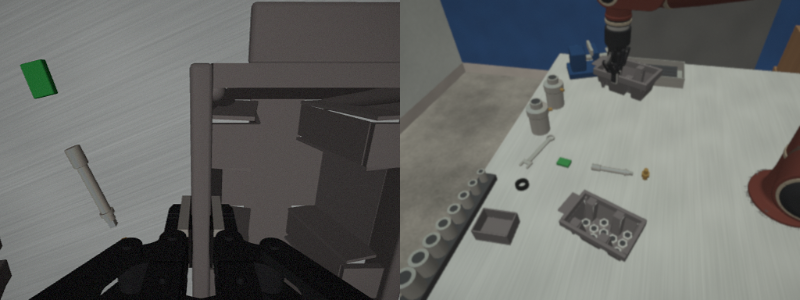

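```bash
python3 - <<'E'
from h import *
im=cv2.imread('pics/top0.png')
a=cv2.resize(im[182:204,180:202],None,fx=16,fy=16,interpolation=cv2.INTER_NEAREST)
b=cv2.resize(im[264:286,148:170],None,fx=16,fy=16,interpolation=cv2.INTER_NEAREST)
cv2.imwrite('pics/z.png',np.clip(np.hstack([a,b])*1.6,0,255).astype('uint8'))
E
```

```text
(no output)
```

View pics/z.png

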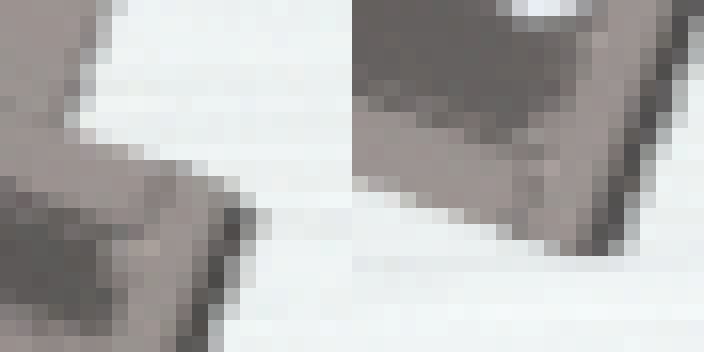

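```bash
cat >> h.py <<'E'
def fit(W):
    M=np.array([[96,60],[96,-60],[-96,-60],[-96,60]])/1e3
    W=W[:,:2];c=W.mean(0);r,rs=R.align_vectors(np.c_[W-c,np.zeros(4)],np.c_[M,np.zeros(4)])
    return c,np.degrees(r.as_rotvec())[2],np.linalg.norm(np.roll(W,-1,0)-W,axis=1)
E
python3 - <<'E'
from h import *
uv=[(142.1,176.1),(193.7,193.4),(162.1,279.1),(109.6,260.4)]
c,y,L=fit(ray(cam('top'),uv,.075));print(c,y,L)
# held tote in tool: g=(.012,.055) at tool now (initial est; use measured TCP at closure)
d=R.from_euler('z',-21.99,degrees=True).inv().apply([.5525-.5201,-.1805+.2262,0]);print('tcp in tote',d)
g=np.array([d[0],.055])
ty=y+180
P=R.from_euler('z',ty,degrees=True).apply([*g,0])[:2]+c
psi=ty-90+(-111.91+111.99)
print('target',P,psi)
delta([*P,.23],psi)
E
```

```text
[0.5155574  0.23374737] -19.862114338062373 [0.11943339 0.18954472 0.11847897 0.18943198]
tcp in tote [0.01293075 0.0545073  0.        ]
target [0.48470918 0.18641247] 70.21788566193761
t 5.55 now [ 0.5521 -0.1805  0.2251] psi -111.91 zaxis [ 0.0027 -0.0012 -1.    ] open 0.0086 F [-1.3 -0.3 -2.4] q [-0.44 -0.05  1.73  0.    1.46  1.51]
  turn [-0.01, 0.27, 177.87] shift [-0.3152, 0.1994, -0.0055]
```

```bash
python3 - <<'E'
from h import *
p0=np.array([.5521,-.1805,.225]);p1=np.array([.4847,.1864,.23])
delta(p0+(p1-p0)/3,-112+60.7)
E
```

```text
t 5.55 now [ 0.5521 -0.1805  0.2251] psi -111.91 zaxis [ 0.0027 -0.0012 -1.    ] open 0.0086 F [-1.3 -0.3 -2.4] q [-0.44 -0.05  1.73  0.    1.46  1.51]
  turn [-0.15, -0.1, -60.61] shift [-0.105, 0.0665, -0.0018]
```

jog_arm([
  [[0, 0, -2], [-0.003, 0.002, 0], 0.005],
  [[0, 0, -6], [-0.01, 0.006, 0], 0.005],
  [[0, 0, -12], [-0.02, 0.013, 0], 0.005],
  [[0, 0, -18], [-0.031, 0.019, 0], 0.005],
  [[0, 0, -24], [-0.041, 0.026, 0], 0.005],
  [[0, 0, -30], [-0.052, 0.033, 0], 0.005],
  [[0, 0, -36], [-0.062, 0.039, 0], 0.005],
  [[0, 0, -42], [-0.073, 0.046, 0], 0.005],
  [[0, 0, -48], [-0.083, 0.052, 0], 0.005],
  [[0, 0, -54], [-0.094, 0.059, 0], 0.005],
  [[0, 0, -58], [-0.1, 0.064, 0], 0.005],
  [[0, 0, -60.6], [-0.105, 0.0665, -0.002], 0.005],
])

```text
t: 6.55
tool_pos: [0.5273, -0.0568, 0.2226]
tool_rot: [2.834, -1.354, -0.008]
contact_force: [0.4, -0.6, -1.9]
opening: 0.0087
```

```bash
python3 - <<'E'
from h import *
p0=np.array([.5521,-.1805,.225]);p1=np.array([.4847,.1864,.23])
delta(p0+(p1-p0)*2/3,-112+121.4)
E
```

```text
t 6.55 now [ 0.5273 -0.0568  0.2226] psi -51.09 zaxis [-0.0048  0.0013 -1.    ] open 0.0087 F [ 0.4 -0.6 -1.9] q [-0.25 -0.17  1.84  0.    1.48  0.64]
  turn [0.03, 0.29, -60.49] shift [-0.1067, -0.0602, -0.0055]
```

jog_arm([
  [[0, 0, -2], [-0.003, -0.002, 0], 0.005],
  [[0, 0, -6], [-0.01, -0.006, 0], 0.005],
  [[0, 0, -12], [-0.02, -0.012, 0], 0.005],
  [[0, 0, -18], [-0.031, -0.018, 0], 0.005],
  [[0, 0, -24], [-0.042, -0.024, 0], 0.005],
  [[0, 0, -30], [-0.053, -0.03, 0], 0.005],
  [[0, 0, -36], [-0.063, -0.036, 0], 0.005],
  [[0, 0, -42], [-0.074, -0.042, -0.002], 0.005],
  [[0, 0, -48], [-0.085, -0.048, -0.003], 0.005],
  [[0, 0, -54], [-0.095, -0.054, -0.004], 0.005],
  [[0, 0, -58], [-0.102, -0.058, -0.005], 0.005],
  [[0, 0, -60.5], [-0.107, -0.06, -0.005], 0.005],
])

```text
t: 7.55
tool_pos: [0.5078, 0.0639, 0.2283]
tool_rot: [-3.131, -0.258, 0.006]
contact_force: [0.8, 0.3, -1.3]
opening: 0.0089
```

```bash
python3 - <<'E'
from h import *
p1=np.array([.4847,.1864,.225])
delta(p1,70.2)
E
```

```text
t 7.55 now [0.5078 0.0639 0.2283] psi 9.42 zaxis [-3.6e-03  1.0e-04 -1.0e+00] open 0.0089 F [ 0.8  0.3 -1.3] q [-0.02 -0.22  1.87  0.    1.49 -0.18]
  turn [-0.14, 0.16, -60.78] shift [-0.0027, -0.1246, 0.0034]
```

jog_arm([
  [[0, 0, -2], [0, -0.004, 0], 0.005],
  [[0, 0, -6], [0, -0.012, 0], 0.005],
  [[0, 0, -12], [0, -0.024, 0], 0.005],
  [[0, 0, -18], [0, -0.036, 0], 0.005],
  [[0, 0, -24], [-0.001, -0.048, 0], 0.005],
  [[0, 0, -30], [-0.001, -0.06, 0], 0.005],
  [[0, 0, -36], [-0.001, -0.073, 0], 0.005],
  [[0, 0, -42], [-0.002, -0.085, 0], 0.005],
  [[0, 0, -48], [-0.002, -0.097, 0], 0.005],
  [[0, 0, -54], [-0.002, -0.109, 0], 0.005],
  [[0, 0, -58], [-0.003, -0.118, 0], 0.005],
  [[0, 0, -60.8], [-0.003, -0.1245, 0], 0.005],
])

```text
t: 8.55
tool_pos: [0.4847, 0.1859, 0.228]
tool_rot: [-2.569, -1.806, 0.006]
contact_force: [-0.3, 0.6, -2.5]
opening: 0.0086
```

```bash
python3 - <<'E'
from h import *
p1=np.array([.4847,.1864,.225])
ims=[get_image(n)[:,:,::-1] for n in('top','side','wrist')]
delta(p1,70.2)
for n,i in zip(('top4','side4','wrist4'),ims): cv2.imwrite(f'pics/{n}.png',i)
a=cv2.resize(ims[0][120:320,60:260],(600,600),interpolation=cv2.INTER_CUBIC)
cv2.imwrite('pics/c4.png',np.clip(a*1.5,0,255).astype('uint8'))
E
```

```text
t 8.7 now [0.4852 0.1854 0.2286] psi 69.97 zaxis [-0.0029 -0.0012 -1.    ] open 0.009 F [ 0.1 -0.2 -2.1] q [ 0.22 -0.2   1.86 -0.    1.49 -1.  ]
  turn [-0.13, 0.12, -0.23] shift [0.0008, -0.0008, 0.0036]
```

View pics/c4.png

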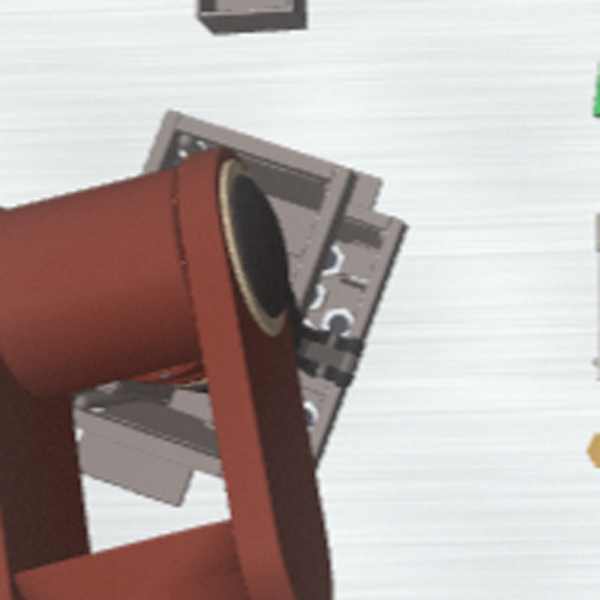

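View pics/side4.png

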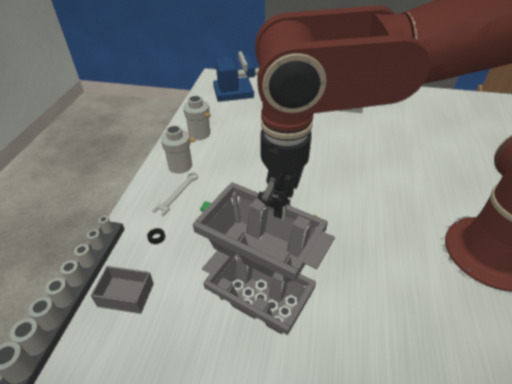

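View pics/wrist4.png

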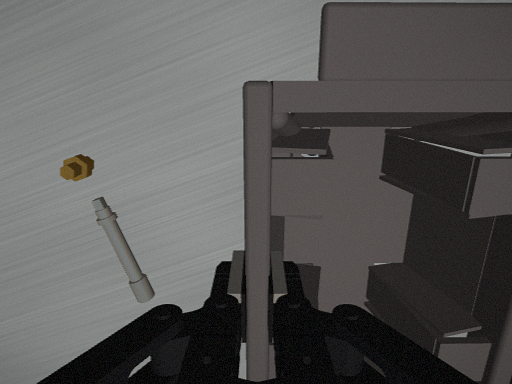

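```bash
python3 - <<'E'
from h import *
C=cam('side');c=np.array([.5156,.2337])
o=np.array([.4852,.1854])-np.array([.4847,.1864])
M=np.array([[96,60],[96,-60],[-96,-60],[-96,60],[119,35],[119,-35]])/1e3
W=R.from_euler('z',159.9,degrees=True).apply(np.c_[M,np.zeros(6)]);W[:,:2]+=c+o;W[:,2]=.2536
P=proj(C,W);print(P.round(1))
W2=R.from_euler('z',-19.86,degrees=True).apply(np.c_[M,np.zeros(6)]);W2[:,:2]+=c;W2[:,2]=.075
P2=proj(C,W2);print(P2.round(1))
im=cv2.imread('pics/side4.png');
im=cv2.resize(im[170:345,170:350],None,fx=3.3,fy=3.3,interpolation=cv2.INTER_CUBIC)
for p in P: cv2.circle(im,tuple(int(v) for v in (p-170)*3.3),3,(0,0,255),-1)
for p in P2: cv2.circle(im,tuple(int(v) for v in (p-170)*3.3),3,(0,255,0),-1)
cv2.imwrite('pics/s4.png',np.clip(im*1.3,0,255).astype('uint8'))
E
```

```text
[[328.1 219.3]
 [295.1 271.4]
 [191.7 220.9]
 [232.  179.6]
 [335.2 234.8]
 [316.7 266. ]]
[[202.9 281.7]
 [236.  241.1]
 [316.8 280. ]
 [288.8 329.2]
 [201.2 267.7]
 [220.7 244.6]]
```

View pics/s4.png

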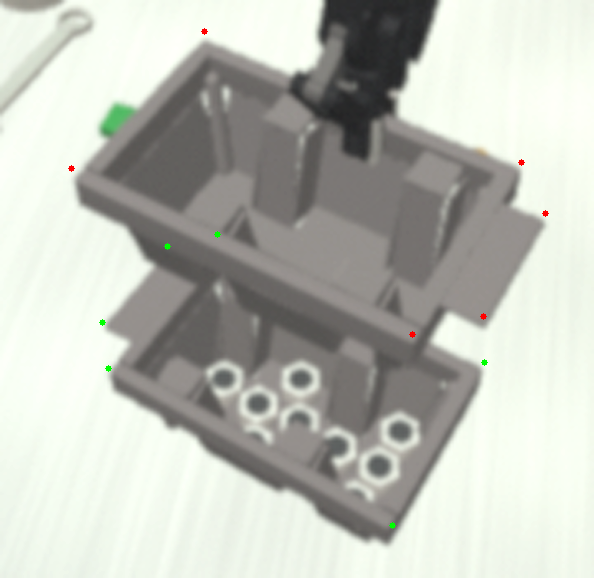

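jog_arm([
  [[0, 0, -0.2], [0.001, -0.001, 0.005], 0.005],
  [[0, 0, -0.2], [0.001, -0.001, 0.015], 0.005],
  [[0, 0, -0.2], [0.001, -0.001, 0.028], 0.005],
  [[0, 0, -0.2], [0.001, -0.001, 0.042], 0.005],
  [[0, 0, -0.2], [0.001, -0.001, 0.056], 0.005],
  [[0, 0, -0.2], [0.001, -0.001, 0.07], 0.005],
  [[0, 0, -0.2], [0.001, -0.001, 0.082], 0.005],
  [[0, 0, -0.2], [0.001, -0.001, 0.091], 0.005],
  [[0, 0, -0.2], [0.001, -0.001, 0.096], 0.005],
  [[0, 0, -0.2], [0.001, -0.001, 0.096], 0.005],
])

```text
t: 9.53
tool_pos: [0.4845, 0.1864, 0.1324]
tool_rot: [-2.57, -1.805, 0.004]
contact_force: [-0.4, 0.2, -2.0]
opening: 0.0089
```

```bash
python3 - <<'E'
from h import *
ims=[get_image(n)[:,:,::-1] for n in('top','side')]
delta([.4847,.1864,.12],70.2)
a=cv2.resize(ims[0][140:300,90:230],(525,600),interpolation=cv2.INTER_CUBIC)
b=cv2.resize(ims[1][170:345,170:350],None,fx=3.3,fy=3.3,interpolation=cv2.INTER_CUBIC)
cv2.imwrite('pics/t5.png',np.clip(a*1.4,0,255).astype('uint8'));cv2.imwrite('pics/s5.png',np.clip(b*1.3,0,255).astype('uint8'))
E
```

```text
t 9.63 now [0.4858 0.1868 0.1346] psi 70.18 zaxis [ 4.e-04  1.e-04 -1.e+00] open 0.0089 F [ 1.   0.5 -1.8] q [ 0.22 -0.12  1.95  0.    1.31 -1.  ]
  turn [0.02, -0.01, -0.02] shift [-0.0007, -0.0009, 0.0146]
```

View pics/t5.png

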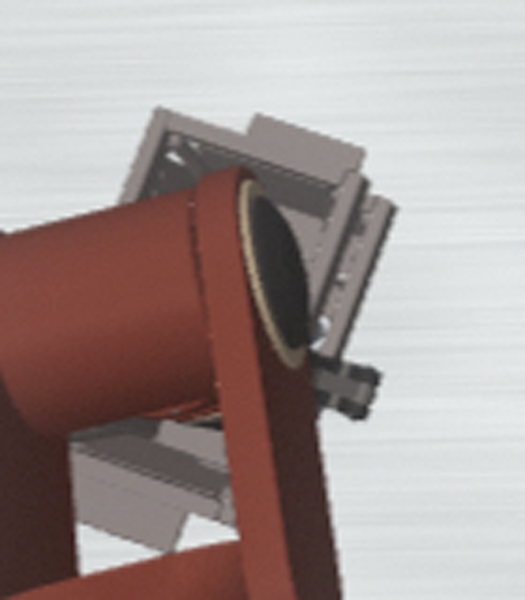

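View pics/s5.png

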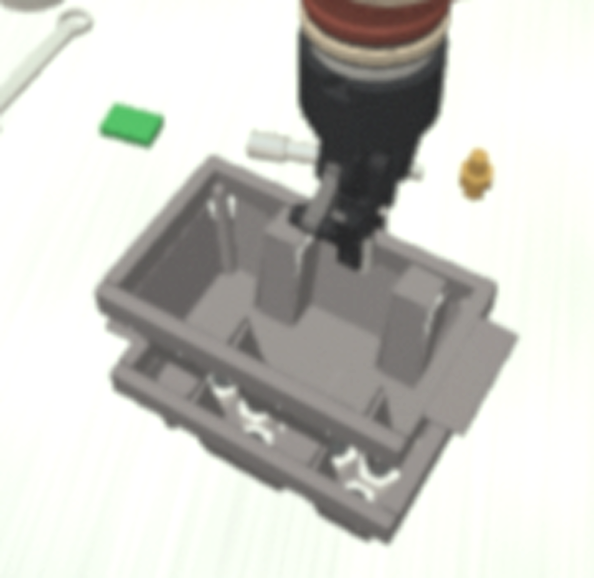

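```bash
python3 - <<'E'
from h import *
C=cam('top');c=np.array([.5156,.2337])
for uv in[(132.5,168.5),(188.0,187)]:
    w=ray(C,uv,.158)[0,:2]; print(R.from_euler('z',19.86,degrees=True).apply([*(w-c),0])*1000)
C=cam('side')
for s,z,n in(((98,292),.158,'up +-'),((408,458),.158,'up'),((493,285),.158,'up'),((213,155),.158,'up'),((113,377),.075,'lo'),((388,541),.075,'lo')):
    w=ray(C,np.array(s)/3.3+170-.3,z)[0,:2]; print(n,(R.from_euler('z',19.86,degrees=True).apply([*(w-c),0])*1000).round(1))
E
```

```text
[94.26326619 55.41871293  0.        ]
[ 93.98582328 -62.96236897   0.        ]
up +- [91.8 62.   0. ]
up [-100.9   63.5    0. ]
up [-93.4 -54.6   0. ]
up [ 93.8 -56.6   0. ]
lo [91.1 63.1  0. ]
lo [-97.5  68.8   0. ]
```

jog_arm([
  [[0, 0, 0], [0.001, 0, 0.002], 0.005],
  [[0, 0, 0], [0.002, 0, 0.005], 0.005],
  [[0, 0, 0], [0.002, 0, 0.008], 0.005],
  [[0, 0, 0], [0.002, 0, 0.01], 0.005],
  [[0, 0, 0], [0.002, 0, 0.01], 0.005],
  [[0, 0, 0], [0.002, 0, 0.01], 0.005],
])

```text
t: 10.13
tool_pos: [0.486, 0.1887, 0.1241]
tool_rot: [-2.57, -1.806, 0.001]
contact_force: [-0.5, 0.2, -1.7]
opening: 0.0089
```

jog_arm([
  [[0, 0, 0], [0, 0, 0.001], 0.005],
  [[0, 0, 0], [0, 0, 0.002], 0.005],
  [[0, 0, 0], [0, 0, 0.002], 0.005],
])

```text
t: 10.38
tool_pos: [0.4861, 0.1886, 0.1221]
tool_rot: [-2.57, -1.806, 0.0]
contact_force: [-0.2, 0.8, -1.7]
opening: 0.0085
```

jog_arm([
  [[0, 0, 0], [0, 0, 0.001], 0.005],
  [[0, 0, 0], [0, 0, 0.002], 0.005],
  [[0, 0, 0], [0, 0, 0.002], 0.005],
])

```text
t: 10.63
tool_pos: [0.4865, 0.1886, 0.121]
tool_rot: [2.57, 1.806, 0.0]
contact_force: [-2.4, -0.8, 1.9]
opening: 0.0087
```

jog_arm([
  [[0, 0, 0], [0, 0, 0.001], 0.005],
  [[0, 0, 0], [0, 0, 0.001], 0.005],
  [[0, 0, 0], [0, 0, 0.001], 0.005],
])

```text
t: 10.88
tool_pos: [0.4867, 0.1885, 0.1206]
tool_rot: [2.57, 1.806, 0.001]
contact_force: [-4.4, -3.3, 5.0]
opening: 0.0084
```

jog_arm([
  [[0, 0, 0], [0, 0, 0], 0.012],
  [[0, 0, 0], [0, 0, 0], 0.018],
  [[0, 0, 0], [0, 0, 0], 0.026],
  [[0, 0, 0], [0, 0, 0], 0.036],
  [[0, 0, 0], [0, 0, 0], 0.045],
  [[0, 0, 0], [0, 0, 0], 0.045],
  [[0, 0, 0], [0, 0, 0], 0.045],
])

```text
t: 11.47
tool_pos: [0.4862, 0.1887, 0.1192]
tool_rot: [-2.57, -1.806, 0.0]
contact_force: [0.2, -0.3, 0.1]
opening: 0.0448
```

```bash
python3 - <<'E'
from h import *
ims=[get_image(n)[:,:,::-1] for n in('wrist','side')]
delta([.4867,.1885,.12],70.2)
b=cv2.resize(ims[1][170:345,170:350],None,fx=2.2,fy=2.2,interpolation=cv2.INTER_CUBIC)
a=cv2.resize(ims[0],(400,385))
cv2.imwrite('pics/c6.png',np.clip(np.hstack([a,b[:385,:396]])*1.3,0,255).astype('uint8'))
E
```

```text
t 11.57 now [0.4862 0.1887 0.1192] psi 70.19 zaxis [-1.e-04 -0.e+00 -1.e+00] open 0.0448 F [-0.1  0.1 -0.4] q [ 0.23 -0.1   1.96  0.    1.29 -1.  ]
  turn [-0.0, 0.0, -0.01] shift [0.0, 0.0006, -0.0008]
```

View pics/c6.png

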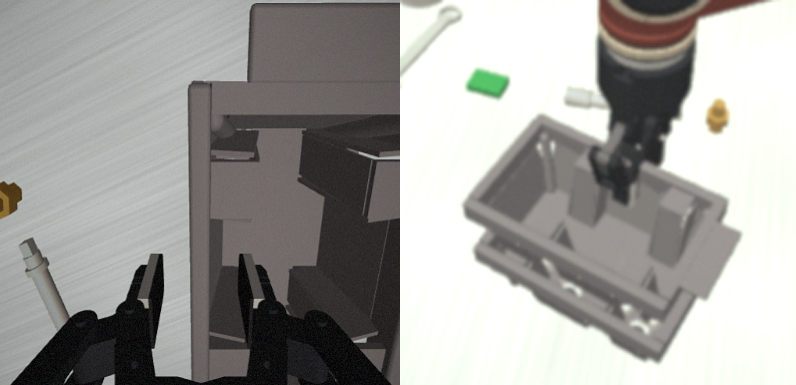

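jog_arm([
  [[0, 0, 0], [0, 0, -0.005], 0.045],
  [[0, 0, 0], [0, 0, -0.015], 0.045],
  [[0, 0, 0], [0, 0, -0.03], 0.045],
  [[0, 0, 0], [0, 0, -0.055], 0.045],
  [[0, 0, 0], [0, 0, -0.085], 0.045],
  [[0, 0, 0], [0, 0, -0.12], 0.045],
  [[0, 0, 0], [0, 0, -0.155], 0.045],
  [[0, 0, 0], [0, 0, -0.18], 0.045],
  [[0, 0, 0], [0, 0, -0.19], 0.045],
])

```text
t: 12.32
tool_pos: [0.4879, 0.1891, 0.3161]
tool_rot: [2.567, 1.804, 0.014]
contact_force: [1.0, -0.6, 0.5]
opening: 0.0449
```

jog_arm([
  [[0, 0, 0], [-0.02, 0, 0], 0.045],
  [[0, 0, 0], [-0.05, 0, 0], 0.045],
  [[0, 0, 0], [-0.08, 0, 0], 0.045],
  [[0, 0, 0], [-0.11, 0, 0], 0.045],
  [[0, 0, 0], [-0.14, 0, 0], 0.045],
  [[0, 0, 0], [-0.17, 0, 0], 0.045],
  [[0, 0, 0], [-0.2, 0, 0], 0.045],
  [[0, 0, 0], [-0.23, 0, 0], 0.045],
  [[0, 0, 0], [-0.25, 0, 0], 0.045],
  [[0, 0, 0], [-0.26, 0, 0], 0.045],
])

```text
t: 13.15
tool_pos: [0.397, -0.0578, 0.3087]
tool_rot: [-2.573, -1.803, 0.001]
contact_force: [0.3, -0.4, -0.0]
opening: 0.0449
```

```bash
python3 - <<'E'
from h import *
ims=[get_image(n)[:,:,::-1] for n in('top','side')]
delta([.4867,.1885,.12],70.2)
a=cv2.resize(ims[0][150:300,90:225],None,fx=4,fy=4,interpolation=cv2.INTER_CUBIC)
b=cv2.resize(ims[1][190:345,180:350],None,fx=3.8,fy=3.8,interpolation=cv2.INTER_CUBIC)
cv2.imwrite('pics/t7.png',np.clip(a*1.4,0,255).astype('uint8'));cv2.imwrite('pics/s7.png',np.clip(b*1.3,0,255).astype('uint8'))
E
```

```text
t 13.25 now [ 0.3974 -0.0571  0.3087] psi 70.0 zaxis [-7.e-04  1.e-04 -1.e+00] open 0.0449 F [ 0.  -1.1  0. ] q [-0.33 -0.55  1.99 -0.    1.71 -1.55]
  turn [-0.04, 0.01, -0.2] shift [0.2613, 0.0, 0.1887]
```

View pics/t7.png

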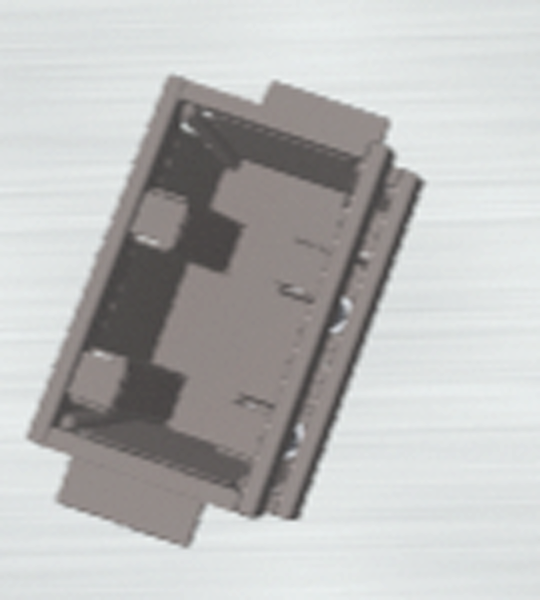

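View pics/s7.png

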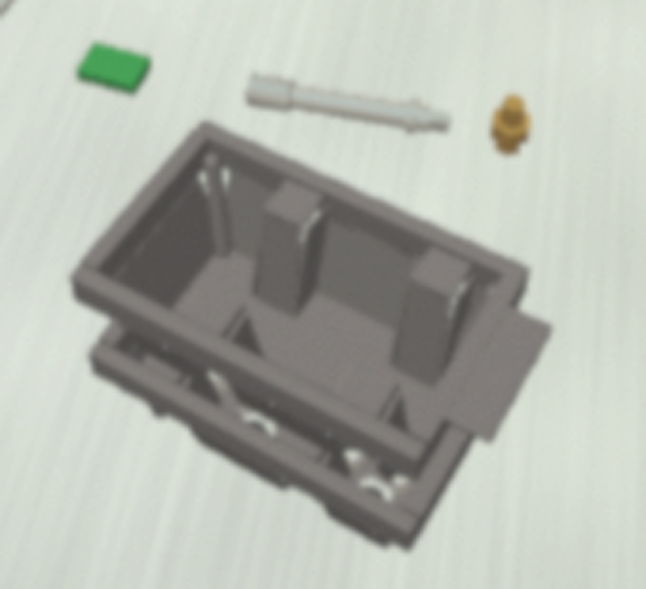

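```bash
python3 - <<'E'
from h import *
uv=(np.array([(169,76),(378,144),(245,515),(28,438)])+.5)/4-.5+(90,150)
c,y,L=fit(ray(cam('top'),uv,.145));print(c,y,L)
# lower tote right rim corners in nut frame, now vs start
C=cam('top')
now=(np.array([(418,180),(287,517)])+.5)/4-.5+(90,150);print(now,'start (193.7,193.4),(162.1,279.1)')
n=np.array([.5156,.2337]);print(R.from_euler('z',19.86,degrees=True).apply([*(c-n),0])*1000)
S=cam('side')
for s in((75,275),(420,460),(526,270),(207,122)):
    w=ray(S,np.array(s)/3.8+180+np.array([0,10])-.3,.145)[0,:2]; print((R.from_euler('z',19.86,degrees=True).apply([*(w-n),0])*1000).round(1))
E
```

```text
[0.5172245  0.23745894] -19.482101261295547 [0.11281407 0.19076107 0.11423034 0.18992485]
[[194.125 194.625]
 [161.375 278.875]] start (193.7,193.4),(162.1,279.1)
[0.25088989 4.08725731 0.        ]
[93.4 62.1  0. ]
[-95.8  63.    0. ]
[-93.5 -53.5   0. ]
[ 93.1 -54.3   0. ]
```

```bash
python3 -c "
from station import job
print(job.finish_job())"
```

```text
the job is handed in; nothing more can be done
None
```

I stacked the empty tote on the tote of nuts, turned end for end, let go, backed the arm away and handed the job in at about 13 s. No verdict is reported, so the figures below are my own last checks.

I pinched the tote across its +y long rim at x ≈ 13 mm with 70 N, turned it 182°, and lowered it until it touched. Contact came with the tool tip at z ≈ 0.121 m; I expected 0.120 m for standing on the ledges.

| Last check (after backing away) | Result | Limit |
|---|---|---|
| Offset along the nut tote's x | about 0 mm | 15 mm |
| Offset along the nut tote's y | about 4 mm | 15 mm |
| Long axes out of parallel | about 0.4° | 12° |
| Lips | at opposite ends | opposite ends |
| Level | corners fit a level rim at the stacked height | 4° |
| Nut tote shift | its two visible rim corners within about 1 pixel of where they started | 40 mm |

- **Disagreement between cameras:** the side camera puts everything about 4–6 mm further toward nut-tote +y than the top camera does. It shifted both totes alike, so I took it as camera bias.
- **Rim width:** in the last top picture the empty tote's rim measured 113–114 mm wide instead of 120 mm, so the y offset is good to a few mm only.

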